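Tip the rinsed ball caps out of the sprung mesh basket into the steel tray

ROBOT

A 6-joint arm with a two-finger parallel gripper is mounted at the origin on the work surface. World frame = base frame: x ahead of the robot, y to its left, z up, the work surface at z = 0. Lengths are in m, angles in degrees, forces in N, time in s.
With the tool pointing down it reaches from about 0.35 to 0.85 m from the base axis. Payload 8.1 kg.
Tool frame: the origin (TCP) lies on the centre line of the jaws, within the pads' length; the fingertips stand finger_overhang ahead of it and the grasp point (between the pads) lies 5 mm behind it (finger_overhang is the distance from the TCP to the fingertips, in m); x points along the fingers, z is the direction in which the jaws open and shut, and the axes are right-handed (so a half turn about x gives the same grasp; the last joint's range is limited). The gripper opens to 93 mm and grips with 3 to 60 N. Pads are 15 mm wide; open, the fingers measure 128 mm over their backs; the gripper's body (75 mm by 188 mm) begins 65 mm behind the grasp point.
Start: joints at [-77.258, 7.471, 85.268, -0, 87.261, -4.893], TCP at [0.182, -0.572, 0.233] pointing down, gripper open.
Joint ranges: [-169.43, 169.43], [-51.17, 129.36], [1.28, 143.12], [-76.62, 256.62], [0, 156.53], [-152.29, 152.29]. Speed limits (degrees/s): [136.94, 136.94, 159.86, 180, 180, 180].

INTERFACE

Orientations are given as a 3x3 rotation matrix whose columns are the frame's x, y, z axes.
In Python, from rig import * gives the robot as it stands. The module is installed in compiled form; this text tells all that it offers.
- The arm moves only by the tool step_arm, never from a script. Its argument "commands" is a list of rows, each a list of 6 numbers: the shift along the tool's x, y, z in cm, then the turn, a rotation vector about the tool's x, y, z in rad. In form: [[tx, ty, tz, wx, wy, wz], ...]. A call has 1 to 5 rows; each row is the pose to reach, as a shift and turn from the pose commanded when the call began, along the tool's axes at that moment; what a row does not reach only later rows make up. A row lasts 1/12 s, in which the tool goes at most 41.7 mm and 7.16 degrees, less where a joint would pass 70% of its speed; a pose out of reach is approached as far as the arm can. A call with a gripper value outside its range is refused whole. "fingers" is the finger opening in cm, from 0 to 9.3, set as the call begins (left out, the last holds). The fingers move at their own pace and stop on an object; "grip_force" is the grip in N (left out, the last holds). Time passes only in rows, so rows that repeat a pose let the fingers close. It gives the time, the measured TCP pose, the force and the opening at its end, in the units of the state.
- sense(): the state, without advancing time (a new reading comes with each control period).
- capture(name): name is "scene" or "top" or "wrist"; returns the picture (384x512x3 uint8, red, green, blue); there is no depth.
- camera_params(name): a dict with "K" (3x3 intrinsics, pixels), "R" (3x3) and "t" (3): a world point X has camera coordinates R X + t; the wrist camera has in their place "tool_from_camera" (4x4, takes a point from camera to tool coordinates, whose origin is the TCP and whose axes are the tool frame's). Camera axes: x right, y down, z forward; pixel columns grow to the right and rows downward; lengths in m; the calibration is good to about 2 mm. The wrist camera is an equidistant fisheye: a pixel r from the principal point sees the ray r / f radians off the axis. A picture is of the moment at which its call begins: read the wrist's pose just before it. camera_params takes no time and is no camera call.
- sign_off(): hands the job in, once; it reports no verdict.
Trained networks look in the newest picture that a camera, given by its name, has taken for a name from the list of things; names that differ only in an ending like _2 or _b are one class to them, and where a whole thing is asked for, a point or a joint stands for the part that bears it (a point fixed in the world has none). Each returns a list of dicts, best first, with "confidence" (0 to 1); they miss things now and then, are a little off and sometimes report something else, mostly with a low value. They report only what shows in the picture. A call takes as long as a camera call. They do not tell look-alikes from the thing itself.
- look_for(camera, query): "centre" ([x, y, z] in m, in world coordinates, good to about 4 mm: the middle of the surface that is visible of it).
- landmark_of(camera, query): "centre" ([x, y, z] in m, in world coordinates, good to about 4 mm: a listed point, or the origin of a listed thing).
The state is a dict: "clock": time; "q": joint angles; "joint_vel": joint speeds; "joint_torque": joint torques, N m; "eef_pos": TCP position; "orientation": TCP orientation; "wrist_force": force on the tool from outside, world axes, zero at the start; "moment": the same for the moment, N m; "finger_gap": finger opening in m.
Only numpy, scipy, OpenCV 4.12 (cv2) and the standard library are available. Lean on these libraries where they do the work, as an engineer would, in place of code of your own. Each camera call takes 0.05 s, during which the arm holds its last target.

TASK

Bring the open steel tray under the spout of the mesh basket, flat on the bench and squarely enough to catch what comes out. Then press the black paddle on the basket's side lever down until its catch holds it, and let go, so that all three ball caps roll out and stay in the tray, still under the spout. No cap may fall on the bench, and leave the bottle and the jar where they are.

Things in the scene. Friction and masses are not known exactly. Their poses are not given: they have to be found in the camera images.
- stand: Fixed stand: base plate 12 mm thick over x -50 to 90, y -120 to 80 mm. Origin on the bench below the middle of the basket's hinge (145 mm up, along y). Its x points where the basket pours, away from the robot within 0.25 rad; the paddle is on its -y side. Mesh basket: x -14 to 165, y -42 to 42 mm, top up to 195 mm high. The catch's post, 134 mm tall, is at x 70, y -95 mm.
- spout (a point): Middle of the lip of the basket's notched spout (62 mm wide inside), 191 mm in front of the hinge: about 145 mm above the bench at rest, 77 mm when the lever is held down, so that the tray goes below it either way. Moves with the basket.
- pour (a point): Point on the bench, fixed to the stand at its x 210, y 0 mm, where the middle of the tray belongs. The caps leave the lip about 30 mm nearer the robot than this point and land around it or up to 50 mm beyond.
- paddle (a point): Centre of the top face of the black paddle (50 mm along the stand's x, 60 mm along y, 6 mm thick) on the basket's side lever, 150 mm from the hinge line, 165 mm to the -y side. About 160 mm above the bench at rest, 108 mm when held by the catch, 99 mm at the stop. Free air above; 90 mm of open space between it and the basket's wall.
- basket (a joint): Angle of basket and lever, rad: 0 at rest (spout end 0.05 rad up), growing as the paddle goes down. A spring resists: about 6 N at the paddle at first, 10 N near the end, up to 5 N more at the catch. By 0.39 the catch has snapped over the lever's bar; let go, the lever rises to about 0.36 and is held. Stop at 0.42. Let go too early, it springs back to 0.
- tray_mid (a point): Centre, half-way up (22.5 mm above its underside), of the loose open steel tray: 200 mm along its x, 170 mm along its y, 45 mm high, walls and floor 4 mm, about 0.45 kg. It starts on the bench to the +y side of its place, turned up to 0.3 rad from the stand. A fingertip against a wall, inside or outside, slides it.
- cap0_center (a point): Centre of a ball-shaped black plastic bottle cap, 44 mm across, 30 g, that lies in the mesh basket at the start (nearest the back wall).
- cap1_center (a point): Centre of a ball-shaped black plastic bottle cap, 44 mm across, 30 g, that lies in the mesh basket at the start (the middle one).
- cap2_center (a point): Centre of a ball-shaped black plastic bottle cap, 44 mm across, 30 g, that lies in the mesh basket at the start (nearest the spout).
- amber: Bystander: amber bottle, 60 mm across, 130 mm tall, to the -y side beyond the paddle. Origin under its centre.
- jar: Bystander: small jar, 56 mm across, 75 mm tall, past the tray's place. Origin under its centre.
Not all that is in view belongs to the job. Leave any green or pink look-alike of the part that bears cap0_center alone.

How it is judged (in metres and radians):
On the way, in this order (a step that is already met when the one before it is completed fails the run):
1. the tray stands flat under the spout while the basket is still at rest (x of pour in the frame of tray_mid between -0.05 and 0.05 m and y of pour in the frame of tray_mid between -0.05 and 0.05 m and height (world z) of tray_mid below 0.032 m and angle between tray_mid's own z axis and vertical below 0.1 rad and value of joint basket below 0.08 rad), for 0.2 s.
2. the lever is held down by its catch with nothing touching basket or lever but the caps (value of joint basket above 0.33 rad and contact force between each of the fingers, the arm and basket below 0.1 N), for 0.3 s.
At the end, for the whole second after the job is handed in: The lever is held down by the catch (joint above 0.33), the tray stands flat on the bench with its middle within 60 mm (along each of its sides) of the point under the spout, and all three caps lie at rest on the tray's floor (x of pour in the frame of tray_mid between -0.06 and 0.06 m and y of pour in the frame of tray_mid between -0.06 and 0.06 m and height (world z) of tray_mid below 0.032 m and angle between tray_mid's own z axis and vertical below 0.1 rad and value of joint basket above 0.33 rad and x of cap0_center in the frame of tray_mid between -0.09 and 0.09 m and y of cap0_center in the frame of tray_mid between -0.075 and 0.075 m and z of each of cap0_center, cap1_center, cap2_center in the frame of tray_mid below 0.02 m and linear speed of each of cap0, cap1, cap2 below 0.05 m/s and x of cap1_center in the frame of tray_mid between -0.09 and 0.09 m and y of cap1_center in the frame of tray_mid between -0.075 and 0.075 m and x of cap2_center in the frame of tray_mid between -0.09 and 0.09 m and y of cap2_center in the frame of tray_mid between -0.075 and 0.075 m); the robot touches nothing.
It fails at once if a cap touches the bench (contact force between any of cap0, cap1, cap2 and table above 0.02 N).
It fails at once if the bottle or the jar is moved by more than 30 mm or knocked over (distance of any of amber, jar from where it was at the start of the episode above 0.03 m or angle between any of amber, jar's own z axis and vertical above 0.5 rad).
It also fails if it takes over 58 s, if anything falls off the work surface, if the arm or the gripper's body presses on something with over 40 N, if the wrist force passes 120 N, or if a joint passes its speed limit or range.

## Working session

There is one attempt and no reset: what is moved stays moved. The work goes in short steps, Python scripts to look and compute and a tool call to move; the robot and the scene stay as the last step left them, time stands still between calls to the robot, and variables do not carry over. Pictures are saved under pics/ and viewed, and the job is handed in when it is done.

Besides the shell and the picture viewer there is one more tool, called after ">>>" by a JSON object that holds its "fn" and its "kwargs". step_arm: Moves the arm, as the interface text tells. Its arguments: {"type":"object","properties":{"commands":{"type":"array","items":{"type":"array","items":{"type":"number"}}},"fingers":{"type":"number"},"grip_force":{"type":"number"}},"required":["commands"]}

```bash
mkdir -p pics; python3 - <<'E'
from rig import *
import cv2
s=sense();print(s)
for n in ["scene","top"]:
    im=capture(n);cv2.imwrite(f"pics/{n}0.png",im[:,:,::-1])
    for q in ["stand","pour","spout","paddle","tray_mid","amber","jar","cap0_center","cap1_center","cap2_center"]:
        try: print(n,q,[(([round(float(v),3) for v in r["centre"]]),round(r["confidence"],2)) for r in landmark_of(n,q)[:3]])
        except Exception as e: print(n,q,e)
print(sense()["clock"])
E
```

```text
{'clock': 0.0, 'q': array([-7.72580255e+01,  7.51452292e+00,  8.53284623e+01, -2.68754285e-03,
        8.72634626e+01, -4.89361944e+00]), 'joint_vel': array([-0.05021657,  0.00848438,  0.00946285, -0.06268795,  0.01517141,
        0.0213949 ]), 'joint_torque': array([-4.76453843e-04, -5.59840357e+01, -4.91768610e+01,  7.67415692e-02,
        3.54196806e-02, -1.73217923e-04]), 'eef_pos': array([ 0.18165428, -0.57126079,  0.23160138]), 'orientation': array([[-4.55471044e-04,  9.53001976e-01,  3.02963738e-01],
       [ 1.80177644e-03,  3.02964059e-01, -9.53000279e-01],
       [-9.99998273e-01,  1.11808891e-04, -1.85508786e-03]]), 'wrist_force': array([ 0.15469781, -0.49846871,  0.28977754]), 'moment': array([ 0.02242168, -0.04336674, -0.00676966]), 'finger_gap': 0.09289401566104366}
scene stand [([0.39, -0.02, 0.002], 0.8)]
scene pour []
scene spout [([0.578, -0.003, 0.144], 0.71)]
scene paddle [([0.546, -0.169, 0.157], 0.87)]
scene tray_mid [([0.606, 0.229, 0.022], 0.85)]
scene amber [([0.665, -0.242, -0.0], 0.91)]
scene jar [([0.763, -0.145, 0.002], 0.67)]
scene cap0_center [([0.286, -0.191, 0.022], 0.64), ([0.408, -0.023, 0.158], 0.56), ([0.364, 0.137, 0.02], 0.47)]
scene cap1_center [([0.449, -0.008, 0.158], 0.8), ([0.666, -0.242, -0.001], 0.38)]
scene cap2_center [([0.506, -0.013, 0.163], 0.74)]
top stand [([0.386, -0.017, -0.0], 0.98)]
top pour []
top spout []
top paddle [([0.549, -0.175, 0.167], 0.78)]
top tray_mid [([0.611, 0.229, 0.021], 0.67)]
top amber [([0.668, -0.243, 0.0], 0.72)]
top jar [([0.762, -0.145, 0.0], 0.63)]
top cap0_center [([0.412, -0.019, 0.161], 0.97), ([0.364, 0.137, 0.026], 0.63), ([0.286, -0.19, 0.021], 0.54)]
top cap1_center [([0.451, -0.009, 0.162], 0.56)]
top cap2_center [([0.507, -0.011, 0.163], 0.62)]
1.1
```

View pics/scene0.png

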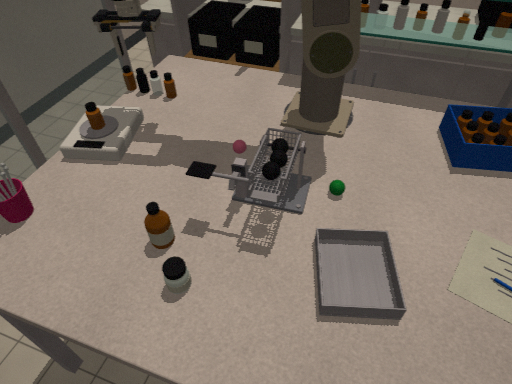

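View pics/top0.png

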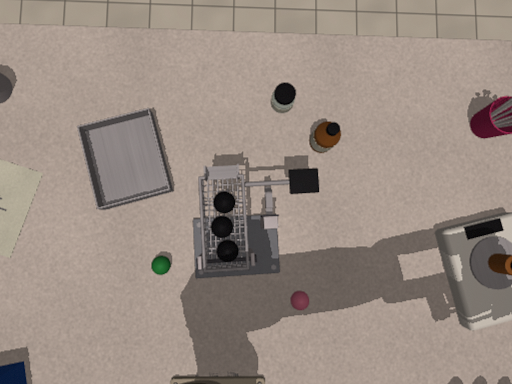

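```bash
python3 - <<'E'
import cv2,numpy as np
from rig import *
im=cv2.imread("pics/top0.png")
a=im[90:290,70:340]
cv2.imwrite("pics/topz.png",cv2.resize(a[:,110:],None,fx=4.,fy=3.0*4/3*0.75,interpolation=cv2.INTER_CUBIC))
cv2.imwrite("pics/topt.png",cv2.resize(a[10:130,0:110],None,fx=5,fy=5,interpolation=cv2.INTER_CUBIC))
p=camera_params("top");print(p)
E
```

```text
{'K': array([[371.6614228 ,   0.        , 253.83437676],
       [  0.        , 371.6614228 , 189.888999  ],
       [  0.        ,   0.        ,   1.        ]]), 'R': array([[ 0.01244325, -0.9990046 ,  0.04283671],
       [-0.99556092, -0.01637459, -0.09268398],
       [ 0.09329315, -0.04149326, -0.99477369]]), 't': array([-0.08454222,  0.54024261,  0.85249031])}
```

View pics/topz.png

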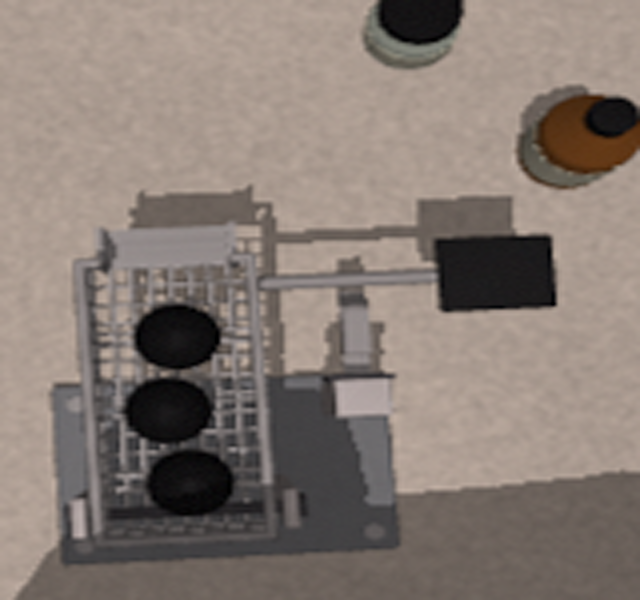

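View pics/topt.png

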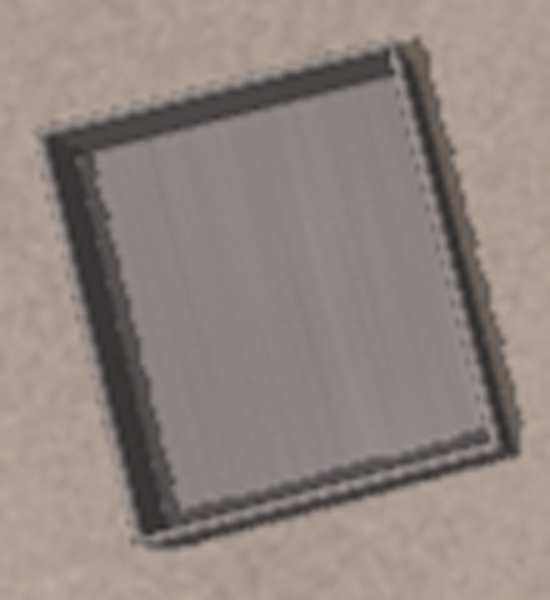

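```bash
cat > h.py <<'E'
import numpy as np
from rig import *
def px2w(uv,z,cam="top"):
    p=camera_params(cam);d=np.linalg.inv(p["K"])@np.array([*uv,1.]);R=p["R"];C=-R.T@p["t"];d=R.T@d
    return C+d*(z-C[2])/d[2]
E
python3 - <<'E'
from h import *
np.set_printoptions(precision=4,suppress=True)
a,b,c=[px2w(p,.012)[:2] for p in [(193,218.3),(195.75,277.3),(279.75,272.7)]]
print(a,b,c,np.linalg.norm(a-b),np.linalg.norm(b-c))
# stand-fit
def fit(loc,w):
    loc=np.array(loc);w=np.array(w);A=loc-loc.mean(0);B=w-w.mean(0)
    th=np.arctan2((A[:,0]*B[:,1]-A[:,1]*B[:,0]).sum(),(A*B).sum())
    R=np.array([[np.cos(th),-np.sin(th)],[np.sin(th),np.cos(th)]]);t=w.mean(0)-R@loc.mean(0)
    print("th",th,"t",t,"res",(loc@R.T+t-w)*1000);return R,t
R,t=fit([(.09,.08),(-.05,.08),(-.05,-.12),(.15,-.165)],[a,b,c,(.5475,-.172)])
for q in [(.21,0),(.191,0),(.15,-.165),(.17,-.165)]: print(q,R@q+t)
w=[px2w(p,.045)[:2] for p in [(78,126.4),(150,108.4),(169.6,188),(98,208)]]
print(w)
fit([(.1,.085),(.1,-.085),(-.1,-.085),(-.1,.085)],w)
E
```

```text
[0.4727 0.0663] [0.3352 0.0561] [ 0.3472 -0.1411] 0.13790179380959747 0.19757596605796032
th 0.06545911062180408 t [ 0.3887 -0.0188] res [[ 0.5285  0.6452]
 [-1.6465  1.6733]
 [-0.536  -0.6854]
 [ 1.654  -1.6331]]
(0.21, 0) [ 0.5982 -0.0051]
(0.191, 0) [ 0.5793 -0.0063]
(0.15, -0.165) [ 0.5492 -0.1736]
(0.17, -0.165) [ 0.5691 -0.1723]
[array([0.6801, 0.3318]), array([0.727 , 0.1692]), array([0.5409, 0.1176]), array([0.4927, 0.2769])]
th 0.28174418019752245 t [0.6102 0.2239] res [[ 2.4625  1.534 ]
 [ 2.8956  0.8117]
 [-3.1461 -3.1764]
 [-2.212   0.8308]]
```

```bash
cat >> h.py <<'E'
from scipy.spatial.transform import Rotation as Ro
def down(jaw): # jaw: world angle (rad) of tool z
    z=np.array([np.cos(jaw),np.sin(jaw),0]);x=np.array([0,0,-1.]);return np.column_stack([x,np.cross(z,x),z])
def mv(pos,Rt):
    s=sense();R=s["orientation"];d=R.T@(np.array(pos)-s["eef_pos"])*100
    w=Ro.from_matrix(R.T@Rt).as_rotvec()
    print("t",np.round(s["clock"],2),"pos",np.round(s["eef_pos"],4),"F",np.round(s["wrist_force"],1),"gap",round(float(s["finger_gap"]),4))
    print("CMD",[round(float(v),2) for v in d],[round(float(v),3) for v in w],"dist rows",round(np.linalg.norm(d)/4.17,1),round(np.degrees(np.linalg.norm(w))/7.16,1))
E
python3 - <<'E'
import rig
print([n for n in dir(rig) if n[0]!='_'], getattr(rig,'finger_overhang',None))
from h import *
mv((.44,-.16,.36),down(-.6))
mv((.26,-.44,.36),down(-1.0))
print(camera_params("wrist"))
E
```

```text
['Unreachable', 'camera_params', 'capture', 'finger_overhang', 'landmark_of', 'look_for', 'sense', 'sign_off'] 0.014
t 1.1 pos [ 0.1818 -0.5718  0.2326] F [ 0.3 -0.3  0.5] gap 0.0927
CMD [-12.74, 37.08, -31.42] [-0.663, -0.0, -0.0] dist rows 12.0 5.3
t 1.1 pos [ 0.1818 -0.5718  0.2326] F [ 0.3 -0.3  0.5] gap 0.0927
CMD [-12.74, 11.45, -10.19] [-0.263, -0.0, -0.0] dist rows 4.8 2.1
{'K': array([[297.31863964,   0.        , 259.47483844],
       [  0.        , 297.31863964, 193.55637465],
       [  0.        ,   0.        ,   1.        ]]), 'tool_from_camera': array([[-1.02021265e-03, -2.70761284e-01,  9.62645982e-01,
        -1.51877230e-01],
       [-1.02331165e-03, -9.62645696e-01, -2.70762288e-01,
         7.57065425e-02],
       [ 9.99998956e-01, -1.26132196e-03,  7.05030140e-04,
         2.66152457e-04],
       [ 0.00000000e+00,  0.00000000e+00,  0.00000000e+00,
         1.00000000e+00]])}
```

>>> {"fn": "step_arm", "kwargs": {"commands": [[-12.7,11.5,-10.2,-0.26,0,0],[-12.7,11.5,-10.2,-0.26,0,0],[-12.7,11.5,-10.2,-0.26,0,0],[-12.7,11.5,-10.2,-0.26,0,0],[-12.7,11.5,-10.2,-0.26,0,0]], "fingers": 4}}

```text
clock: 1.52
eef_pos: [0.2615, -0.4382, 0.3622]
orientation: [[0.001, 0.843, 0.538], [-0.002, 0.538, -0.843], [-1.0, 0.0, 0.002]]
wrist_force: [0.8, -0.2, 1.0]
finger_gap: 0.0641
```

```bash
python3 - <<'E'
from h import *
mv((.40,-.24,.36),down(-.65))
mv((.706,.254,.30),down(.28))
E
```

```text
t 1.52 pos [ 0.2615 -0.4382  0.3622] F [ 0.8 -0.2  1. ] gap 0.0641
CMD [0.21, 22.34, -9.25] [-0.352, 0.002, 0.0] dist rows 5.8 2.8
t 1.52 pos [ 0.2615 -0.4382  0.3622] F [ 0.8 -0.2  1. ] gap 0.0641
CMD [6.16, 74.72, -34.42] [-1.282, 0.002, 0.001] dist rows 19.8 10.3
```

>>> {"fn": "step_arm", "kwargs": {"commands": [[0,18.7,-8.6,-0.32,0,0],[0,18.7,-8.6,-0.32,0,0],[0,18.7,-8.6,-0.32,0,0],[0,18.7,-8.6,-0.32,0,0],[0,18.7,-8.6,-0.32,0,0]]}}

```text
clock: 1.93
eef_pos: [0.3726, -0.2647, 0.36]
orientation: [[0.001, 0.631, 0.776], [-0.001, 0.776, -0.631], [-1.0, 0.0, 0.001]]
wrist_force: [0.8, -0.2, 0.2]
finger_gap: 0.0402
```

```bash
python3 - <<'E'
from h import *
mv((.54,.0,.36),down(-.2))
E
```

```text
t 1.93 pos [ 0.3726 -0.2647  0.36  ] F [ 0.8 -0.2  0.2] gap 0.0402
CMD [0.0, 31.1, -3.71] [-0.483, 0.001, 0.0] dist rows 7.5 3.9
```

>>> {"fn": "step_arm", "kwargs": {"commands": [[0,19,-2.3,-0.3,0,0],[0,19,-2.3,-0.3,0,0],[0,19,-2.3,-0.3,0,0],[0,19,-2.3,-0.3,0,0],[0,19,-2.3,-0.3,0,0]]}}

```text
clock: 2.35
eef_pos: [0.4753, -0.1013, 0.3598]
orientation: [[0.001, 0.371, 0.928], [0.001, 0.928, -0.371], [-1.0, 0.001, 0.001]]
wrist_force: [0.7, -0.7, 0.6]
finger_gap: 0.0401
```

```bash
python3 - <<'E'
from h import *
mv((.6,.11,.36),down(.05))
mv((.706,.254,.3),down(.28))
E
```

```text
t 2.35 pos [ 0.4753 -0.1013  0.3598] F [ 0.7 -0.7  0.6] gap 0.0401
CMD [0.01, 24.25, 3.73] [-0.431, 0.001, -0.001] dist rows 5.9 3.4
t 2.35 pos [ 0.4753 -0.1013  0.3598] F [ 0.7 -0.7  0.6] gap 0.0401
CMD [6.04, 41.55, 8.22] [-0.661, 0.001, -0.001] dist rows 10.3 5.3
```

>>> {"fn": "step_arm", "kwargs": {"commands": [[0,20.3,3.2,-0.36,0,0],[0,20.3,3.2,-0.36,0,0],[0,20.3,3.2,-0.36,0,0],[0,20.3,3.2,-0.36,0,0],[0,20.3,3.2,-0.36,0,0]]}}

```text
clock: 2.77
eef_pos: [0.5803, 0.0739, 0.3597]
orientation: [[0.0, 0.022, 1.0], [0.0, 1.0, -0.022], [-1.0, 0.0, 0.0]]
wrist_force: [1.2, -1.1, 0.0]
finger_gap: 0.0396
```

```bash
python3 - <<'E'
from h import *
mv((.706,.254,.2),down(.28))
E
```

```text
t 2.77 pos [0.5803 0.0739 0.3597] F [ 1.2 -1.1  0. ] gap 0.0396
CMD [15.97, 18.27, 12.17] [-0.302, 0.0, -0.0] dist rows 6.5 2.4
```

>>> {"fn": "step_arm", "kwargs": {"commands": [[6,18.3,12.2,-0.3,0,0],[6,18.3,12.2,-0.3,0,0],[6,18.3,12.2,-0.3,0,0],[6,18.3,12.2,-0.3,0,0],[6,18.3,12.2,-0.3,0,0]]}}

```text
clock: 3.18
eef_pos: [0.6956, 0.238, 0.3041]
orientation: [[0.0, -0.274, 0.962], [-0.0, 0.962, 0.274], [-1.0, -0.0, 0.0]]
wrist_force: [0.3, -0.3, 0.6]
finger_gap: 0.0404
```

```bash
python3 - <<'E'
from h import *
import cv2
mv((.706,.254,.2),down(.28))
im=capture("wrist");cv2.imwrite("pics/w1.png",im[:,:,::-1])
im=capture("scene");cv2.imwrite("pics/s1.png",im[:,:,::-1])
print([ (np.round(r["centre"],3),r["confidence"]) for r in landmark_of("wrist","tray_mid")])
E
```

```text
t 3.18 pos [0.6956 0.238  0.3041] F [ 0.3 -0.3  0.6] gap 0.0404
CMD [10.41, 1.25, 1.43] [-0.002, 0.0, 0.0] dist rows 2.5 0.0
[(array([0.614, 0.224, 0.025]), 0.92)]
```

View pics/w1.png

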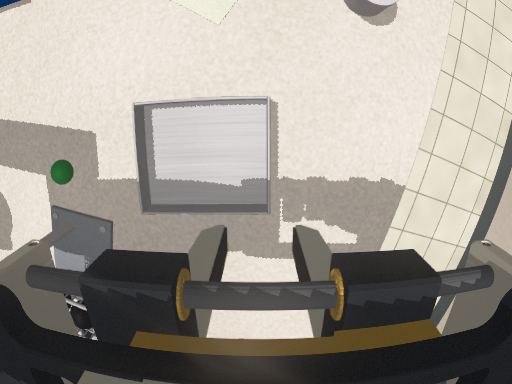

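View pics/s1.png

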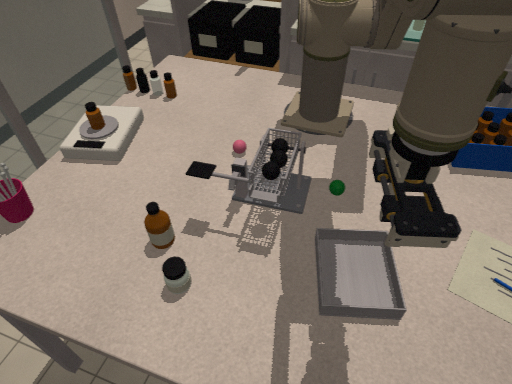

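```bash
cat >> h.py <<'E'
def wpx(uv,z,eef,R):
    p=camera_params("wrist");K=p["K"];x=(uv[0]-K[0,2]);y=(uv[1]-K[1,2]);r=np.hypot(x,y);th=r/K[0,0]
    d=np.array([x/r*np.sin(th),y/r*np.sin(th),np.cos(th)]);T=p["tool_from_camera"]
    d=R@T[:3,:3]@d;C=eef+R@T[:3,3];return C+d*(z-C[2])/d[2]
E
python3 - <<'E'
from h import *
s=sense();
P=[wpx(u,.045,s["eef_pos"],s["orientation"])[:2] for u in [(134,103),(270,97),(271,213),(143,213)]]
print(np.round(P,4)); 
P=np.array(P);print(P.mean(0)); 
for i in range(4):
    d=P[(i+1)%4]-P[i];print(np.linalg.norm(d),np.arctan2(d[1],d[0]))
E
```

```text
[[0.4942 0.2796]
 [0.6799 0.3333]
 [0.7274 0.1767]
 [0.5408 0.121 ]]
[0.61057474 0.22763643]
0.19327660809437633 0.2813018651165378
0.1635943748386448 -1.276197887587236
0.19479739247509192 -2.8514351760914445
0.1653062667489806 1.8561030984996836
```

```bash
python3 - <<'E'
from h import *
mv((.705,.254,.027),down(.283))
E
```

```text
t 3.33 pos [0.6942 0.2385 0.2978] F [ 0.7 -0.7 -0.6] gap 0.0398
CMD [27.07, 1.18, 1.72] [-0.003, -0.009, -0.0] dist rows 6.5 0.1
```

>>> {"fn": "step_arm", "kwargs": {"commands": [[5,1.3,1.3,0,0,0],[9,1.3,1.3,0,0,0],[13,1.3,1.3,0,0,0],[17,1.3,1.3,0,0,0],[20,1.3,1.3,0,0,0]]}}

```text
clock: 3.75
eef_pos: [0.7035, 0.251, 0.1042]
orientation: [[0.001, -0.273, 0.962], [-0.0, 0.962, 0.273], [-1.0, -0.0, 0.001]]
wrist_force: [-0.7, 0.4, 0.1]
finger_gap: 0.0395
```

```bash
python3 - <<'E'
from h import *
mv((.705,.254,.027),down(.283))
E
```

```text
t 3.75 pos [0.7035 0.251  0.1042] F [-0.7  0.4  0.1] gap 0.0395
CMD [7.72, 0.25, 0.22] [-0.007, 0.001, 0.0] dist rows 1.9 0.1
```

>>> {"fn": "step_arm", "kwargs": {"commands": [[3,0.2,0.2,0,0,0],[5.5,0.2,0.2,0,0,0],[7,0.2,0.2,0,0,0],[7,0.2,0.2,0,0,0],[7,0.2,0.2,0,0,0]]}}

```text
clock: 4.17
eef_pos: [0.7054, 0.254, 0.036]
orientation: [[0.0, -0.273, 0.962], [0.0, 0.962, 0.273], [-1.0, -0.0, 0.0]]
wrist_force: [0.7, 0.1, 1.0]
finger_gap: 0.0401
```

```bash
python3 - <<'E'
from h import *
import cv2
mv((.705,.254,.027),down(.283))
im=capture("wrist");cv2.imwrite("pics/w2.png",im[:,:,::-1])
E
```

```text
t 4.17 pos [0.7054 0.254  0.036 ] F [0.7 0.1 1. ] gap 0.0401
CMD [0.9, 0.01, -0.04] [-0.007, 0.0, 0.0] dist rows 0.2 0.1
```

View pics/w2.png

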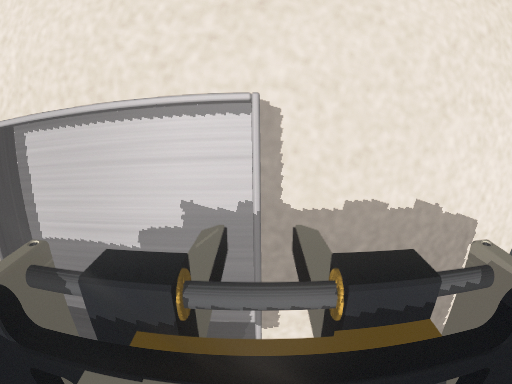

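>>> {"fn": "step_arm", "kwargs": {"commands": [[0.8,0,0,0,0,0],[0.8,0,0,0,0,0]]}}

```text
clock: 4.38
eef_pos: [0.7063, 0.2549, 0.0285]
orientation: [[0.003, -0.273, 0.962], [0.001, 0.962, 0.273], [-1.0, -0.0, 0.003]]
wrist_force: [-0.2, -0.4, -0.4]
finger_gap: 0.0403
```

>>> {"fn": "step_arm", "kwargs": {"commands": [[0,0,0,0,0,0],[0,0,0,0,0,0],[0,0,0,0,0,0],[0,0,0,0,0,0],[0,0,0,0,0,0]], "fingers": 0, "grip_force": 30}}

```text
clock: 4.8
eef_pos: [0.7052, 0.2548, 0.027]
orientation: [[0.0, -0.274, 0.962], [0.0, 0.962, 0.274], [-1.0, -0.0, 0.0]]
wrist_force: [0.2, 0.1, -0.7]
finger_gap: 0.0111
```

>>> {"fn": "step_arm", "kwargs": {"commands": [[0,0,0,0,0,0],[0,0,0,0,0,0]]}}

```text
clock: 4.97
eef_pos: [0.705, 0.2546, 0.0269]
orientation: [[-0.0, -0.274, 0.962], [-0.0, 0.962, 0.274], [-1.0, -0.0, -0.001]]
wrist_force: [-1.8, -1.8, 2.3]
finger_gap: 0.0036
```

```bash
python3 - <<'E'
from h import *
# target: tray centre = pour+10mm along stand x, yaw .0655; rel offset from grip
th=.065;c=np.array([.5982,-.0051])+.008*np.array([np.cos(th),np.sin(th)])
g=c+.098*np.array([np.cos(th),np.sin(th)]);print(c,g)
s=sense()
mv((*g,s["eef_pos"][2]),down(th))
E
```

```text
[ 0.60618311 -0.00458037] [0.70397615 0.00178515]
t 4.97 pos [0.705  0.2546 0.0269] F [-1.8 -1.8  2.3] gap 0.0036
CMD [0.01, -24.29, -7.01] [0.212, -0.001, 0.0] dist rows 6.1 1.7
```

>>> {"fn": "step_arm", "kwargs": {"commands": [[0,-0.8,-0.2,0.03,0,0],[0,-2.4,-0.7,0.06,0,0],[0,-4.2,-1.2,0.09,0,0],[0,-6.2,-1.8,0.12,0,0],[0,-8.2,-2.4,0.15,0,0]]}}

```text
clock: 5.38
eef_pos: [0.7044, 0.1671, 0.0268]
orientation: [[0.0, -0.123, 0.992], [0.0, 0.992, 0.123], [-1.0, 0.0, 0.0]]
wrist_force: [0.7, 2.0, 0.3]
finger_gap: 0.0037
```

```bash
python3 - <<'E'
from h import *
import cv2
mv((.704,.0018,.027),down(.065))
im=capture("top");cv2.imwrite("pics/t2.png",im[:,:,::-1])
E
```

```text
t 5.38 pos [0.7044 0.1671 0.0268] F [0.7 2.  0.3] gap 0.0037
CMD [-0.02, -16.4, -2.07] [0.058, 0.0, -0.0] dist rows 4.0 0.5
```

View pics/t2.png

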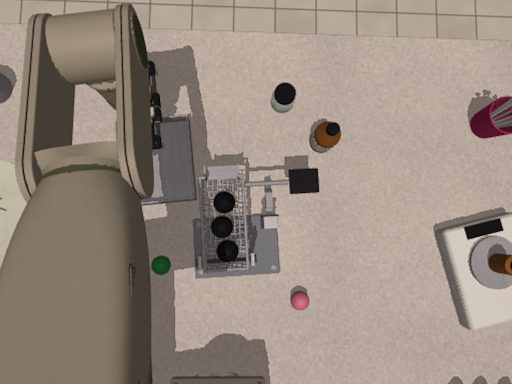

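```bash
python3 - <<'E'
from h import *
import cv2
im=capture("scene");cv2.imwrite("pics/s2.png",im[:,:,::-1])
print(sense()["q"])
E
```

```text
[ 9.09486994 35.47266385 72.38608645 -0.09528113 72.1563117   2.19650733]
```

View pics/s2.png

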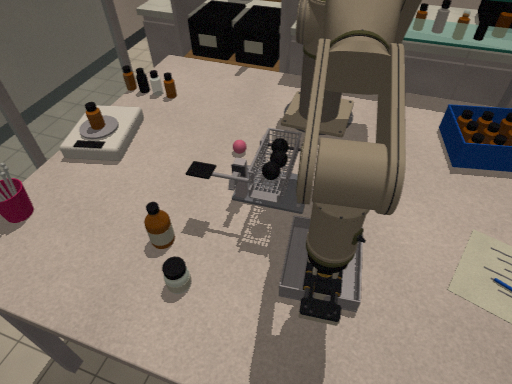

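>>> {"fn": "step_arm", "kwargs": {"commands": [[0,-2.2,-0.3,0.02,0,0],[0,-4.2,-0.6,0.04,0,0],[0,-6.2,-0.8,0.05,0,0],[0,-8.0,-1.0,0.06,0,0],[0,-9.0,-1.1,0.06,0,0]]}}

```text
clock: 5.9
eef_pos: [0.7049, 0.0768, 0.0269]
orientation: [[-0.0, -0.065, 0.998], [0.0, 0.998, 0.065], [-1.0, 0.0, -0.0]]
wrist_force: [-1.3, 2.7, -0.5]
finger_gap: 0.0041
```

```bash
python3 - <<'E'
from h import *
import cv2
mv((.704,.0018,.027),down(.065))
im=capture("scene");cv2.imwrite("pics/s3.png",im[:,:,::-1])
E
```

```text
t 5.9 pos [0.7049 0.0768 0.0269] F [-1.3  2.7 -0.5] gap 0.0041
CMD [-0.01, -7.48, -0.58] [0.0, -0.0, -0.0] dist rows 1.8 0.0
```

View pics/s3.png

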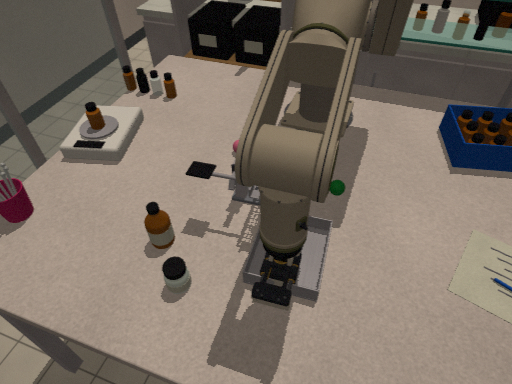

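>>> {"fn": "step_arm", "kwargs": {"commands": [[0,-1.5,-0.1,0,0,0],[0,-3.2,-0.3,0,0,0],[0,-5.0,-0.4,0,0,0],[0,-6.8,-0.55,0,0,0],[0,-7.6,-0.6,0,0,0]]}}

```text
clock: 6.37
eef_pos: [0.704, 0.0002, 0.0269]
orientation: [[0.0, -0.066, 0.998], [-0.001, 0.998, 0.066], [-1.0, -0.001, -0.0]]
wrist_force: [-0.7, 2.7, 0.4]
finger_gap: 0.0039
```

>>> {"fn": "step_arm", "kwargs": {"commands": [[0,0,0,0,0,0],[0,0,0,0,0,0]]}}

```text
clock: 6.53
eef_pos: [0.7041, 0.0016, 0.0268]
orientation: [[0.0, -0.066, 0.998], [-0.001, 0.998, 0.066], [-1.0, -0.001, -0.0]]
wrist_force: [-0.4, -2.6, 1.6]
finger_gap: 0.0038
```

```bash
python3 - <<'E'
from h import *
import cv2
mv((.704,.0018,.027),down(.065))
im=capture("scene");cv2.imwrite("pics/s4.png",im[:,:,::-1])
for c in ["wrist","scene"]:
    if c=="wrist": cv2.imwrite("pics/w4.png",capture(c)[:,:,::-1])
    for q in ["tray_mid","spout"]:
        print(c,q,[ (np.round(r["centre"],3),r["confidence"]) for r in landmark_of(c,q)])
E
```

```text
t 6.53 pos [0.7041 0.0016 0.0268] F [-0.4 -2.6  1.6] gap 0.0038
CMD [-0.02, 0.03, -0.01] [0.001, -0.0, 0.001] dist rows 0.0 0.0
wrist tray_mid [(array([ 0.608, -0.009,  0.025]), 0.59)]
wrist spout []
scene tray_mid [(array([ 0.606, -0.004,  0.023]), 0.83)]
scene spout [(array([ 0.578, -0.005,  0.144]), 0.91)]
```

View pics/s4.png

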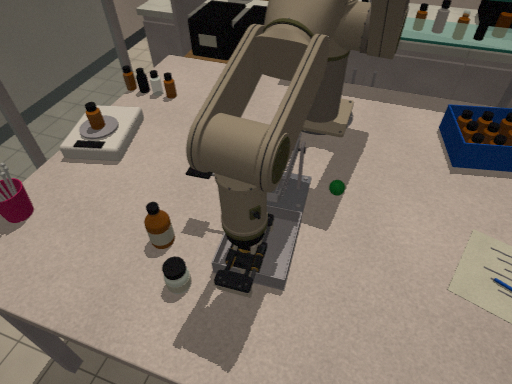

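View pics/w4.png

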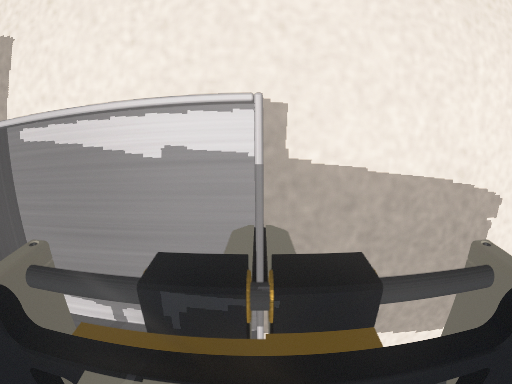

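Tray placed; release (small opening) and rise.

>>> {"fn": "step_arm", "kwargs": {"commands": [[0,0,0,0,0,0],[0,0,0,0,0,0],[0,0,0,0,0,0],[0,0,0,0,0,0],[0,0,0,0,0,0]], "fingers": 3.5}}

```text
clock: 7.25
eef_pos: [0.704, 0.0027, 0.0267]
orientation: [[-0.0, -0.067, 0.998], [0.0, 0.998, 0.067], [-1.0, 0.0, -0.0]]
wrist_force: [0.1, -0.8, 0.2]
finger_gap: 0.0321
```

>>> {"fn": "step_arm", "kwargs": {"commands": [[-1,0,0,0,0,0],[-3,0,0,0,0,0],[-6,0,0,0,0,0],[-10,0,0,0,0,0],[-14,0,0,0,0,0]]}}

```text
clock: 7.67
eef_pos: [0.7031, 0.0024, 0.1679]
orientation: [[-0.002, -0.067, 0.998], [0.0, 0.998, 0.067], [-1.0, 0.0, -0.002]]
wrist_force: [0.5, 0.2, 0.5]
finger_gap: 0.0351
```

>>> {"fn": "step_arm", "kwargs": {"commands": [[-4,0,0,0,0,0],[-8,0,0,0,0,0],[-12,0,0,0,0,0],[-16,0,0,0,0,0],[-19,0,0,0,0,0]], "fingers": 0}}

```text
clock: 8.08
eef_pos: [0.7041, 0.0024, 0.3626]
orientation: [[0.005, -0.067, 0.998], [-0.0, 0.998, 0.067], [-1.0, -0.001, 0.005]]
wrist_force: [1.3, 0.3, 1.1]
finger_gap: 0.0059
```

```bash
python3 - <<'E'
from h import *
import cv2
mv((.56,-.172,.36),down(-1.2))
mv((.56,-.172,.36),down(-.3))
im=capture("scene");cv2.imwrite("pics/s5.png",im[:,:,::-1])
for c in ["scene"]:
    for q in ["tray_mid","spout","paddle","jar"]:
        print(c,q,[ (np.round(r["centre"],3),r["confidence"]) for r in landmark_of(c,q)])
E
```

```text
t 8.08 pos [0.7041 0.0024 0.3626] F [1.3 0.3 1.1] gap 0.0059
CMD [0.19, -16.44, -15.55] [1.267, 0.005, -0.003] dist rows 5.4 10.1
t 8.08 pos [0.7041 0.0024 0.3626] F [1.3 0.3 1.1] gap 0.0059
CMD [0.19, -16.44, -15.55] [0.367, 0.005, -0.0] dist rows 5.4 2.9
scene tray_mid [(array([ 0.605, -0.003,  0.022]), 0.8), (array([ 0.546, -0.165,  0.163]), 0.54)]
scene spout [(array([ 0.579, -0.006,  0.144]), 0.56)]
scene paddle [(array([ 0.548, -0.168,  0.16 ]), 0.77), (array([ 0.504, -0.014,  0.161]), 0.18)]
scene jar [(array([ 0.762, -0.144,  0.001]), 0.67)]
```

View pics/s5.png

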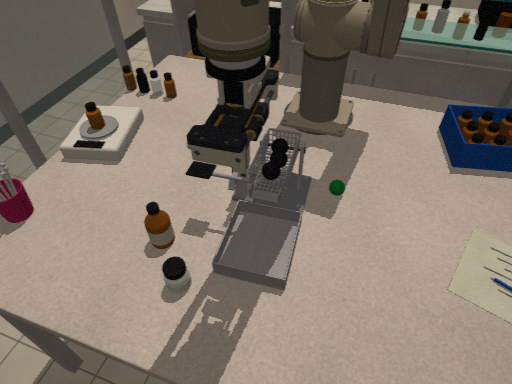

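```bash
python3 - <<'E'
from h import *
mv((.547,-.172,.36),down(-.05))
E
```

```text
t 8.33 pos [0.7039 0.0024 0.3567] F [-0.6  0.6 -0.7] gap 0.0004
CMD [-0.33, -16.35, -16.82] [0.117, -0.0, -0.0] dist rows 5.6 0.9
```

>>> {"fn": "step_arm", "kwargs": {"commands": [[0,-4,-3,0.02,0,0],[0,-7,-6,0.05,0,0],[0,-10.5,-9,0.08,0,0],[0,-14,-12,0.11,0,0],[0,-16.4,-16.8,0.11,0,0]]}}

```text
clock: 8.75
eef_pos: [0.5688, -0.1573, 0.3534]
orientation: [[-0.004, 0.046, 0.999], [0.001, 0.999, -0.046], [-1.0, 0.001, -0.004]]
wrist_force: [0.3, -1.4, 0.7]
finger_gap: 0.0
```

>>> {"fn": "step_arm", "kwargs": {"commands": [[0,0,0,0,0,0],[0,0,0,0,0,0]]}}

```text
clock: 8.92
eef_pos: [0.5686, -0.1568, 0.3547]
orientation: [[-0.003, 0.046, 0.999], [0.001, 0.999, -0.046], [-1.0, 0.001, -0.003]]
wrist_force: [-0.6, -0.5, -0.4]
finger_gap: 0.0005
```

```bash
python3 - <<'E'
from h import *
mv((.547,-.172,.20),down(-.05))
E
```

```text
t 8.92 pos [ 0.5686 -0.1568  0.3547] F [-0.6 -0.5 -0.4] gap 0.0005
CMD [15.47, -1.64, -2.03] [0.004, -0.003, -0.001] dist rows 3.8 0.0
```

>>> {"fn": "step_arm", "kwargs": {"commands": [[3,-1.6,-2,0,0,0],[7,-1.6,-2,0,0,0],[11,-1.6,-2,0,0,0],[14,-1.6,-2,0,0,0],[14,-1.6,-2,0,0,0]]}}

```text
clock: 9.33
eef_pos: [0.5462, -0.1678, 0.2073]
orientation: [[-0.013, 0.042, 0.999], [0.006, 0.999, -0.042], [-1.0, 0.005, -0.013]]
wrist_force: [-0.7, 0.7, -2.3]
finger_gap: 0.0007
```

```bash
python3 - <<'E'
from h import *
import cv2
mv((.547,-.172,.175),down(-.05))
im=capture("scene");cv2.imwrite("pics/s6.png",im[:,:,::-1])
im=capture("wrist");cv2.imwrite("pics/w6.png",im[:,:,::-1])
im=capture("top");cv2.imwrite("pics/t6.png",im[:,:,::-1])
E
```

```text
t 9.33 pos [ 0.5462 -0.1678  0.2073] F [-0.7  0.7 -2.3] gap 0.0007
CMD [3.22, -0.43, 0.14] [0.008, -0.013, -0.005] dist rows 0.8 0.1
```

View pics/s6.png

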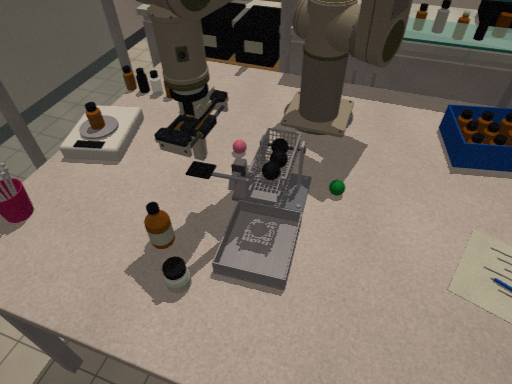

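View pics/w6.png

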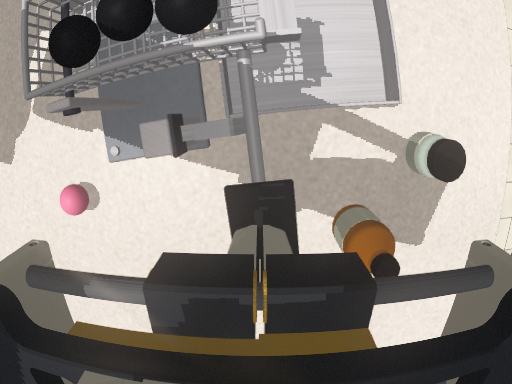

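```bash
python3 - <<'E'
from h import *
s=sense();print(s["eef_pos"],s["q"])
for u in [(225,186),(294,180),(228,250),(299,250)]: print(wpx(u,.16,s["eef_pos"],s["orientation"]))
mv((.547,-.172,.175),down(-.05))
E
```

```text
[ 0.55094888 -0.17009277  0.21792741] [-2.22595518e+01  4.24499957e+00  9.02522430e+01  1.32880302e-02
  8.54814723e+01 -1.98589581e+01]
[ 0.52720896 -0.14736213  0.16      ]
[ 0.57770396 -0.14504315  0.16      ]
[ 0.52538943 -0.19930465  0.16      ]
[ 0.58137151 -0.20187376  0.16      ]
t 9.48 pos [ 0.5509 -0.1701  0.2179] F [0.5 0.5 0.4] gap 0.0004
CMD [4.29, -0.21, -0.39] [0.008, 0.0, -0.0] dist rows 1.0 0.1
```

>>> {"fn": "step_arm", "kwargs": {"commands": [[1.5,-0.3,-0.2,0,0,0],[3,-0.3,-0.2,0,0,0],[3.8,-0.3,-0.2,0,0,0],[4.0,-0.3,-0.2,0,0,0],[4.2,-0.3,-0.2,0,0,0]], "grip_force": 40}}

```text
clock: 9.9
eef_pos: [0.5489, -0.1737, 0.1764]
orientation: [[0.002, 0.043, 0.999], [-0.001, 0.999, -0.043], [-1.0, -0.001, 0.002]]
wrist_force: [0.7, 0.2, 0.2]
finger_gap: 0.0003
```

>>> {"fn": "step_arm", "kwargs": {"commands": [[0.2,0,0,0,0,0],[0.5,0,0,0,0,0],[0.8,0,0,0,0,0],[1.1,0,-0.05,0,0,0],[1.5,0,-0.05,0,0,0]]}}

```text
clock: 10.32
eef_pos: [0.549, -0.1739, 0.1612]
orientation: [[0.004, 0.043, 0.999], [-0.001, 0.999, -0.043], [-1.0, -0.001, 0.004]]
wrist_force: [4.2, 1.1, 5.8]
finger_gap: 0.0007
```

```bash
python3 - <<'E'
from h import *
import cv2
mv((.547,-.174,.115),down(-.05))
im=capture("scene");cv2.imwrite("pics/s7.png",im[:,:,::-1])
E
```

```text
t 10.32 pos [ 0.549  -0.1739  0.1612] F [4.2 1.1 5.8] gap 0.0007
CMD [4.62, -0.01, -0.22] [0.007, 0.004, 0.001] dist rows 1.1 0.1
```

View pics/s7.png

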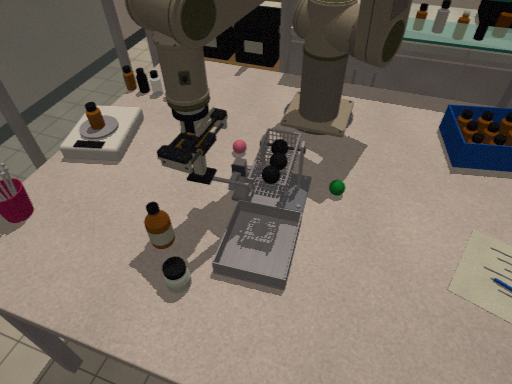

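>>> {"fn": "step_arm", "kwargs": {"commands": [[0.4,0,0,0,0,0],[0.8,0,0,0,0,0],[1.2,0,-0.05,0,0,0],[1.6,0,-0.1,0,0,0],[2.0,0,-0.1,0,0,0]]}}

```text
clock: 10.78
eef_pos: [0.5473, -0.174, 0.1407]
orientation: [[0.002, 0.043, 0.999], [-0.001, 0.999, -0.043], [-1.0, -0.001, 0.002]]
wrist_force: [1.6, -0.3, 7.3]
finger_gap: 0.0005
```

>>> {"fn": "step_arm", "kwargs": {"commands": [[0.4,0,0,0,0,0],[0.8,0,0,0,0,0],[1.2,0,-0.05,0,0,0],[1.6,0,-0.1,0,0,0],[2.0,0,-0.1,0,0,0]]}}

```text
clock: 11.2
eef_pos: [0.5451, -0.174, 0.1204]
orientation: [[-0.001, 0.043, 0.999], [-0.001, 0.999, -0.043], [-1.0, -0.001, -0.0]]
wrist_force: [-2.2, 0.0, 9.5]
finger_gap: 0.0007
```

```bash
python3 - <<'E'
from h import *
import cv2
mv((.547,-.174,.115),down(-.05))
im=capture("scene");cv2.imwrite("pics/s8.png",im[:,:,::-1])
E
```

```text
t 11.2 pos [ 0.5451 -0.174   0.1204] F [-2.2  0.   9.5] gap 0.0007
CMD [0.54, 0.01, 0.19] [0.007, -0.0, 0.001] dist rows 0.1 0.1
```

View pics/s8.png

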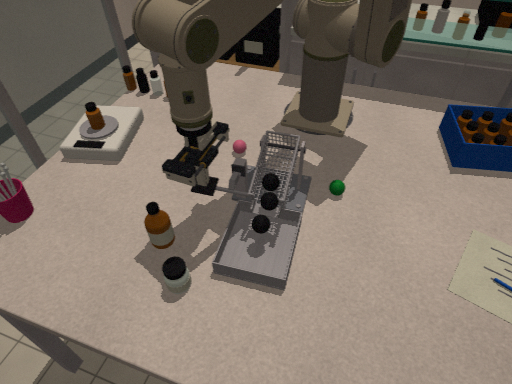

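>>> {"fn": "step_arm", "kwargs": {"commands": [[0.2,0,0,0,0,0],[0.4,0,0,0,0,0],[0.6,0,0,0,0,0],[0.7,0,0,0,0,0],[0.7,0,0,0,0,0]]}}

```text
clock: 11.67
eef_pos: [0.5455, -0.174, 0.114]
orientation: [[0.0, 0.043, 0.999], [-0.001, 0.999, -0.043], [-1.0, -0.001, 0.0]]
wrist_force: [-2.8, 0.9, 11.8]
finger_gap: 0.0003
```

>>> {"fn": "step_arm", "kwargs": {"commands": [[0.1,0,0,0,0,0],[0.2,0,0,0,0,0],[0.2,0,0,0,0,0]]}}

```text
clock: 11.92
eef_pos: [0.5464, -0.1741, 0.1134]
orientation: [[0.002, 0.043, 0.999], [-0.001, 0.999, -0.043], [-1.0, -0.001, 0.002]]
wrist_force: [-3.5, 1.3, 16.9]
finger_gap: 0.0002
```

```bash
python3 - <<'E'
from h import *
import cv2
mv((.547,-.174,.115),down(-.05))
im=capture("scene");cv2.imwrite("pics/s9.png",im[:,:,::-1])
E
```

```text
t 11.92 pos [ 0.5464 -0.1741  0.1134] F [-3.5  1.3 16.9] gap 0.0002
CMD [-0.16, 0.01, 0.06] [0.007, 0.002, 0.001] dist rows 0.0 0.1
```

View pics/s9.png

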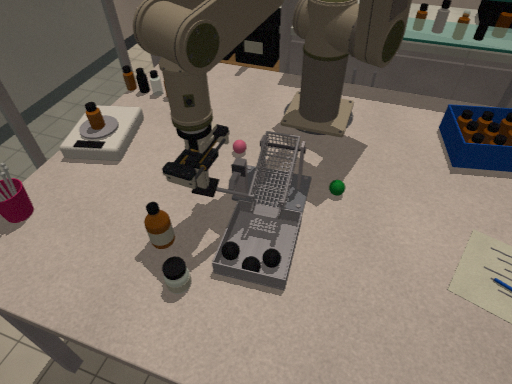

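>>> {"fn": "step_arm", "kwargs": {"commands": [[0.1,0,0,0,0,0],[0.1,0,0,0,0,0]]}}

```text
clock: 12.13
eef_pos: [0.5469, -0.1742, 0.1131]
orientation: [[0.003, 0.043, 0.999], [-0.002, 0.999, -0.043], [-1.0, -0.002, 0.004]]
wrist_force: [-2.7, 3.5, 19.1]
finger_gap: 0.0004
```

>>> {"fn": "step_arm", "kwargs": {"commands": [[-0.5,0,0,0,0,0],[-1.1,0,0,0,0,0],[-1.8,0,0,0,0,0],[-2.5,0,0,0,0,0],[-3.5,0,0,0,0,0]]}}

```text
clock: 12.55
eef_pos: [0.544, -0.1732, 0.1438]
orientation: [[-0.004, 0.043, 0.999], [0.001, 0.999, -0.043], [-1.0, 0.001, -0.004]]
wrist_force: [-0.3, 0.5, -0.2]
finger_gap: 0.0004
```

```bash
python3 - <<'E'
from h import *
import cv2
mv((.547,-.174,.115),down(-.05))
im=capture("scene");cv2.imwrite("pics/s10.png",im[:,:,::-1])
for q in ["tray_mid","spout","paddle","jar"]:
        print(q,[ (np.round(r["centre"],3),r["confidence"]) for r in landmark_of("scene",q)])
E
```

```text
t 12.55 pos [ 0.544  -0.1732  0.1438] F [-0.3  0.5 -0.2] gap 0.0004
CMD [2.88, -0.07, 0.31] [0.007, -0.004, -0.001] dist rows 0.7 0.1
tray_mid [(array([ 0.608, -0.003,  0.023]), 0.65)]
spout [(array([ 0.568, -0.004,  0.075]), 0.7)]
paddle [(array([ 0.546, -0.168,  0.104]), 0.88), (array([ 0.607, -0.003,  0.021]), 0.4), (array([ 0.39 , -0.02 ,  0.001]), 0.15)]
jar [(array([ 0.762, -0.146, -0.   ]), 0.66)]
```

View pics/s10.png

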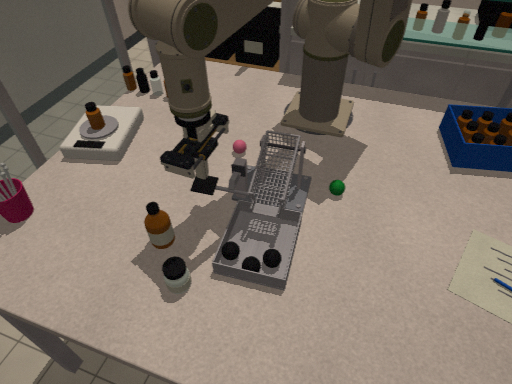

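Catch holds with the finger off the paddle (zero force). Retreat upward, wait, and recheck.

>>> {"fn": "step_arm", "kwargs": {"commands": [[-3,0,0,0,0,0],[-7,0,0,0,0,0],[-11,0,0,0,0,0],[-15,0,0,0,0,0],[-15,0,0,0,0,0]]}}

```text
clock: 13.22
eef_pos: [0.5482, -0.1747, 0.3043]
orientation: [[0.012, 0.043, 0.999], [-0.005, 0.999, -0.043], [-1.0, -0.004, 0.012]]
wrist_force: [2.1, -0.7, 1.4]
finger_gap: 0.0005
```

>>> {"fn": "step_arm", "kwargs": {"commands": [[0,0,0,0,0,0],[0,0,0,0,0,0],[0,0,0,0,0,0],[0,0,0,0,0,0],[0,0,0,0,0,0]]}}

```text
clock: 13.63
eef_pos: [0.5447, -0.1732, 0.2928]
orientation: [[-0.003, 0.043, 0.999], [0.001, 0.999, -0.043], [-1.0, 0.001, -0.003]]
wrist_force: [0.9, 0.2, 0.9]
finger_gap: 0.0006
```

>>> {"fn": "step_arm", "kwargs": {"commands": [[0,0,0,0,0,0],[0,0,0,0,0,0],[0,0,0,0,0,0],[0,0,0,0,0,0],[0,0,0,0,0,0]]}}

```text
clock: 14.05
eef_pos: [0.5455, -0.1735, 0.2948]
orientation: [[0.0, 0.043, 0.999], [0.0, 0.999, -0.043], [-1.0, 0.0, 0.0]]
wrist_force: [-0.3, 0.3, -0.6]
finger_gap: 0.0005
```

```bash
python3 - <<'E'
from h import *
import cv2
print(sense()["eef_pos"],sense()["clock"])
for c in ["scene","top"]:
    im=capture(c);cv2.imwrite(f"pics/{c}11.png",im[:,:,::-1])
    for q in ["tray_mid","paddle","jar","amber","cap0_center","cap1_center","cap2_center"]:
        print(c,q,[ (np.round(r["centre"],3),r["confidence"]) for r in landmark_of(c,q)][:2])
E
```

```text
[ 0.54546005 -0.1734963   0.29481131] 14.05
scene tray_mid [(array([ 0.606, -0.002,  0.021]), 0.84)]
scene paddle [(array([ 0.544, -0.171,  0.107]), 0.84)]
scene jar [(array([ 0.76 , -0.145,  0.001]), 0.97)]
scene amber [(array([ 0.664, -0.242,  0.003]), 0.6)]
scene cap0_center [(array([ 0.659, -0.059,  0.024]), 0.8), (array([ 0.284, -0.189,  0.023]), 0.71)]
scene cap1_center [(array([0.641, 0.039, 0.024]), 0.76), (array([ 0.679, -0.002,  0.022]), 0.54)]
scene cap2_center [(array([0.683, 0.001, 0.023]), 0.76)]
top tray_mid [(array([ 0.606, -0.004,  0.022]), 0.89)]
top paddle [(array([ 0.545, -0.173,  0.111]), 0.66)]
top jar [(array([ 0.764, -0.148,  0.001]), 0.92)]
top amber [(array([0.644, 0.038, 0.026]), 0.2)]
top cap0_center [(array([ 0.66 , -0.059,  0.027]), 0.7), (array([0.365, 0.138, 0.026]), 0.61)]
top cap1_center [(array([0.643, 0.04 , 0.022]), 0.58)]
top cap2_center [(array([ 0.683, -0.003,  0.025]), 0.55)]
```

View pics/scene11.png

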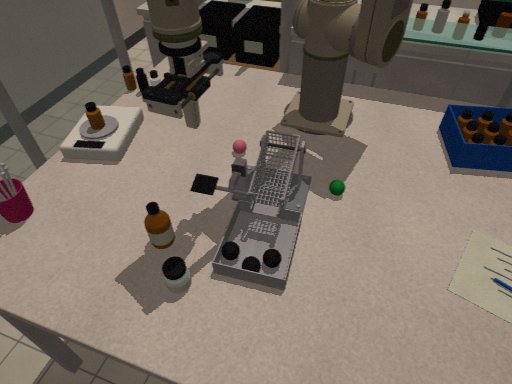

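View pics/top11.png

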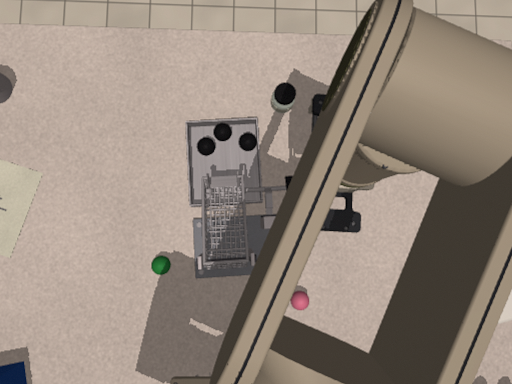

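```bash
python3 -c "
from rig import *
print(sign_off())"
```

```text
the job is handed in; nothing more can be done
None
```

The job is done and handed in at about 15 s. I gripped the tray by its far wall and slid it under the spout. I then pressed the paddle to its stop with the closed fingertips, let go once the catch held, and moved the arm clear.

My last checks in the camera pictures:

- **Tray:** its middle is at about (0.606, -0.003). The pour point worked out at (0.598, -0.005), so it is about 8 mm off, and flat on the bench.
- **Paddle:** it stays at about 107–111 mm high with nothing touching it, so the catch is holding. The expected height is 108 mm.
- **Caps:** all three are on the tray floor. They showed in the same places in the last three scene pictures, about 2 s apart, and none fell on the bench.
- **Jar and bottle:** both read within about 5 mm of where they started. The last top picture could not confirm the bottle, because the arm hid it; the scene camera gave its position.

No check failed. The hand-in gives no verdict.

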